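Free a loaded serving dish from its twist-lock holder and hold it out level

ROBOT

A 6-joint arm with a two-finger parallel gripper is mounted at the origin on a cart in front of the work surface, level with it; the furniture and walls round the work are solid. World frame = base frame: x ahead of the robot, y to its left, z up, the work surface at z = 0. Lengths are in m, angles in rad, forces in N, time in s.
With the tool pointing down it reaches from about 0.35 to 0.975 m from the base axis. Payload 4.9 kg.
Tool frame: the origin (TCP) lies at the very end of the fingers, on their centre line; the grasp point (between the pads) lies manip.grip_point_offset behind it (manip.grip_point_offset is the distance from the TCP to the grasp point, in m); z points along the fingers, y is the line along which they close (so a half turn about z gives the same grasp; the last joint's range is limited). The gripper opens to 85 mm and grips with 20 to 120 N. Pads are 22 mm wide; open, the fingers measure 114 mm over their backs; the gripper's body (76 mm by 85 mm) begins 54 mm behind the grasp point. The pads swing forward as they close: fully open they stand 13 mm farther back than shut.
Start: joints at [1.202, 0.053, 1.613, -0, 1.476, -0.119], TCP at [0.154, 0.606, 0.231] pointing down, gripper open.
Joint ranges: [-3.01, 3.01], [-1.01, 2.22], [0.06, 2.58], [-1.02, 4.17], [0.09, 2.62], [-3.14, 3.14]. Speed limits (rad/s): [2.57, 2.57, 3.14, 3.14, 3.14, 3.14].

INTERFACE

Orientations are given as a unit quaternion [w, x, y, z].
In Python, from plant import manip gives the robot as it stands.
- The arm moves only by the shell command python3 -m crank 'ROWS' [OPENING]. ROWS is JSON, a list of rows, each an object of numbers: "x", "y", "z": the shift along the tool's x, y, z in cm; "turn": the turn about the tool's z in rad. In form: [{"x": .., "y": .., "z": .., "turn": ..}, ...]. A call has 1 to 5 rows; each row shifts and turns the commanded pose from where the row before left it, along the tool's axes as they then stand; what a row does not reach is not made up. A row lasts 1/10 s, in which the tool goes at most 50 mm and 8.59 degrees, less where a joint would pass 70% of its speed; a pose out of reach is approached as far as the arm can. A call with a gripper value outside its range is refused whole. OPENING is the opening in per cent of the stroke, from 0 (shut) to 100 (fully open), set as the call begins (- or left out, the last holds). The fingers move at their own pace and stop on an object; the grip force is fixed at half the most. Time passes only in rows, so rows that do not move let the fingers close. It gives the time, the measured TCP pose, the force, the opening and the grip force at its end, in the units of the state.
- manip.state(): the state, without advancing time (a new reading comes with each control period).
- manip.grab_frame(name): name is "side" or "top" or "wrist"; returns (picture, depth): 400x640x3 uint8, red, green, blue; 400x640 float32, m along the optical axis (not along the pixel's ray), 0 where there is no reading.
- manip.camera_model(name): a dict with "mtx" (3x3 intrinsics, pixels), "world_to_cam" (4x4, takes a point from world to camera coordinates). Camera axes: x right, y down, z forward; pixel columns grow to the right and rows downward; lengths in m; the calibration is good to about 2 mm. The wrist camera is an equidistant fisheye: a pixel r from the principal point sees the ray r / f radians off the axis. A picture is of the moment at which its call begins: read the wrist's pose just before it. camera_model takes no time and is no camera call; for the wrist camera it gives the pose at the moment of the call.
- manip.job_done(): hands the job in; it is judged then, once.
The state is a dict: "time": time; "joint_pos": joint angles; "joint_vel": joint speeds; "joint_efforts": joint torques, N m; "tool_pos": TCP position; "tool_rot": TCP orientation; "contact_force": force on the tool from outside, world axes, zero at the start; "ft_torque": the same for the moment, N m; "gripper_width": opening from 0.0 (shut) to 1.0 (fully open); "grasp_force": force on a finger pad.
Only numpy, scipy, OpenCV 4.12 (cv2) and the standard library are available. Lean on these libraries where they do the work, as an engineer would, in place of code of your own. Each camera call takes 0.05 s, during which the arm holds its last target. There are 200 camera calls.

TASK

Serve the clementine: pick it off the white saucer and set it gently in the middle of the cream dish with the teal rim, which is locked in the grey twist-lock holder on the worktop, leaving the dish locked for now. Then take the dish by its upright handle, turn it a quarter turn anticlockwise (handle from the red dot to the green dot) to unlock it, and lift it straight up out of the holder, always level so that the clementine stays in the middle. Finish while still holding the dish level and still by its handle, at least 10 cm above the worktop, ready for someone to take, and leave the other things on the worktop where they are.

Things in the scene. Friction and masses are not known exactly. Their poses are not given: they have to be found in the camera images.
- clementine_center (a point): Centre of the clementine, a loose orange ball 50 mm across, about 60 g, which rolls freely. It starts at rest in the middle of the white saucer, its centre about 28 mm above the worktop. Its axes mean nothing.
- saucer: Fixed white saucer, 118 mm across and 13 mm high at the rim, nearly flat: its upper surface lies about 7 mm above the worktop 40 mm from its middle. Origin: middle of its underside, on the worktop.
- holder: Grey twist-lock holder, fixed: a round skirt 180 mm across with a ring 17 mm high, mostly hidden under the dish. Two lugs under the dish's foot run beneath lips in the ring. Origin: its centre, on the worktop. x points to the red dot, y to the green dot, z up. The dish turns easily in it about its z axis, with about 3 mm of play sideways.
- red_dot (a point): Red dot on the holder's skirt, 84 mm from its centre: the dish is locked while its handle stands over this dot. Axes as the holder.
- green_dot (a point): Green dot on the holder's skirt, a quarter turn anticlockwise (from above) from the red one. With its handle within about 7 degrees of this dot the dish is unlocked and lifts straight out. Stops let the dish turn from about 6 degrees clockwise of the red dot to about 3 degrees past the green one. Axes as the holder.
- dish: Dished plate, cream inside, teal outside and handle, loose, 154 mm across, about 180 g. Origin: centre of the underside of its foot, 4 mm above the worktop while it stands in the holder. x points to its handle, z up. At the start x points to the red dot or up to 7 degrees anticlockwise of it. Its rim is 41 mm above the origin; a ball rolls down to its middle.
- dish_middle (a point): Middle of the dish's inside, 20 mm above the dish's origin. The inside is 4 mm higher at 40 mm from the middle, 9 mm at 60 mm. A clementine at rest in the middle has its centre 25 mm above this point and its top 50 mm. Axes as the dish.
- dish_handle (a point): Grip point in the dish's upright handle, a slab on the rim: 8 mm thick along the dish's x (grip across this), 36 mm wide along y. The point lies 77 mm from the dish's axis, 60 mm above its origin (64 mm above the worktop at the start), 15 mm below the handle's top, 19 mm above the rim. 48 mm of room between handle and a clementine in the middle.
- cream_pot: Bystander: low round white pot, 90 mm across, 32 mm high. Origin: centre of its underside.
- spice_jar: Bystander: spice jar with a dark lid, 44 mm across, 96 mm high. Origin: centre of its underside.
- lighter: Bystander: teal gas lighter lying flat, 80 x 24 x 13 mm. Origin: centre of its underside.
- corkscrew: Bystander: corkscrew with a wooden bar handle, lying flat, 63 x 98 x 19 mm. Origin: centre of its underside.
- sink_tap: Fixed tall tap behind the sink's right edge, an obstacle. Its post and lever stand about 0.05 m farther in x and 0.09 m lower in y than this origin, the lever up to 0.14 m above the worktop; the spout rises to 0.37 m and arches to +y, over the sink. The sink lies to the left (+y) of the work.

How it is judged:
On the way, in this order (a step that is already met when the one before it is completed fails the run):
1. the clementine lies released in the middle of the dish (within 20 mm) while the dish is still locked (horizontal distance between clementine_center and dish_middle below 0.02 m and z of clementine_center in the frame of dish between 0.035 and 0.055 m and contact force between the fingers and clementine below 0.05 N and angle between the x axis of dish and the x axis of holder, either way round below 0.35 rad and z of dish in the frame of holder below 0.01 m), for 0.2 s.
2. the dish, still standing in the holder, has been turned a quarter turn (handle within about 9 degrees of the green dot) with the clementine in its middle (angle between the x axis of dish and the y axis of holder, either way round below 0.15 rad and z of dish in the frame of holder below 0.012 m and horizontal distance between clementine_center and dish_middle below 0.025 m), for 0.1 s.
At the end, for the whole second after the job is handed in: The gripper holds the dish still by its handle (within 35 mm of the grip point), underside more than 8 cm above the worktop, touching neither holder nor bystanders, within 7 degrees of level; the clementine lies within 20 mm of its middle, untouched by the fingers (height (world z) of dish above 0.08 m and angle between dish's own z axis and vertical below 0.12 rad and distance between the grasp point and dish_handle below 0.035 m and contact force between the fingers and dish above 0.5 N and contact force between dish and holder below 0.05 N and contact force between dish and spice_jar below 0.05 N and contact force between dish and corkscrew below 0.05 N and horizontal distance between clementine_center and dish_middle below 0.02 m and z of clementine_center in the frame of dish between 0.035 and 0.055 m and contact force between the fingers and clementine below 0.05 N and linear speed of dish below 0.03 m/s and angular speed of dish below 0.2 rad/s); the arm keeps its last pose, push and grip.
It fails at once if the clementine is more than 25 mm from the dish's middle once the dish is being turned or lifted ((angle between the x axis of dish and the x axis of holder, either way round above 0.4 rad or height (world z) of dish above 0.025 m) and horizontal distance between clementine_center and dish_middle above 0.025 m).
It fails at once if the dish is tilted by more than 10 degrees (angle between dish's own z axis and vertical above 0.175 rad).
It fails at once if the clementine is dropped (it falls faster than from about 25 mm) (contact force between the fingers and clementine below 0.02 N and linear speed of clementine above 0.7 m/s).
It fails at once if a bystander is moved by more than 30 mm (distance of any of cream_pot, spice_jar, lighter, corkscrew from where it was at the start of the episode above 0.03 m).
It also fails if it takes over 61 s, if anything falls off the work surface, if the arm or the gripper's body presses on something with over 40 N, if the wrist force passes 120 N, or if a joint passes its speed limit or range.

## Working session

There is one attempt and no reset: what is moved stays moved. The work goes in short steps, Python scripts to look and compute and a shell command to move; the robot and the scene stay as the last step left them, time stands still between calls to the robot, and variables do not carry over. Pictures are saved under pics/ and viewed, at most 10 in all, crops included, and the job is handed in when it is done.

```bash
ls; mkdir -p pics; cat > h.py <<'E'
import numpy as np,cv2
from plant import manip
from scipy.spatial.transform import Rotation as R
def rays(name,uv,m=None):
    m=m or manip.camera_model(name);K=np.array(m["mtx"]);T=np.array(m["world_to_cam"])
    uv=np.atleast_2d(np.array(uv,float));a=(uv-K[:2,2])/[K[0,0],K[1,1]]
    if name=="wrist":
        r=np.linalg.norm(a,axis=1,keepdims=True);s=np.where(r>1e-9,np.sin(r)/np.maximum(r,1e-9),1)
        d=np.hstack([a*s,np.cos(r)])
    else: d=np.hstack([a,np.ones((len(a),1))])
    return -T[:3,:3].T@T[:3,3], d@T[:3,:3]
def plane(name,uv,z,m=None):
    o,d=rays(name,uv,m);return o+d*((z-o[2])/d[:,2:3])
def shot(name,f):
    m=manip.camera_model(name);p,d=manip.grab_frame(name)
    cv2.imwrite(f"pics/{f}.png",p[:,:,::-1]);np.savez(f"pics/{f}.npz",p=p,d=d,K=m["mtx"],T=m["world_to_cam"]);return p,d,m
def load(f):
    z=np.load(f"pics/{f}.npz");return z["p"],z["d"],dict(mtx=z["K"],world_to_cam=z["T"])
def tool():
    s=manip.state();q=s["tool_rot"];return np.array(s["tool_pos"]),R.from_quat([q[1],q[2],q[3],q[0]]).as_matrix(),s
E
python3 - <<'E'
from h import *
p,r,s=tool();print(s,r,manip.grip_point_offset)
a=shot("top","t0");b=shot("side","s0")
cv2.imwrite("pics/both.png",np.vstack([a[0],b[0]])[:,:,::-1][:, :])
c=cv2.imread("pics/both.png");cv2.imwrite("pics/both.png",cv2.resize(c,(480,600)))
E
```

```text
pics
{'time': 0.0, 'joint_pos': array([ 1.20202264e+00,  5.33460332e-02,  1.61426556e+00,  6.70032917e-06,
        1.47601741e+00, -1.18967175e-01]), 'joint_vel': array([ 0.00011055,  0.00069189, -0.00074404, -0.00144889, -0.00051913,
        0.00049635]), 'joint_efforts': array([-2.35496473e-04, -3.93695605e+01, -3.70167160e+01, -2.11681827e-04,
        6.94980263e-03, -9.62461087e-06]), 'tool_pos': array([0.15426481, 0.60502776, 0.23008673]), 'tool_rot': array([-2.49085096e-04,  1.24578998e-01,  9.92209170e-01, -9.87243044e-04]), 'contact_force': array([ 0.41808756, -0.05825651, -0.68703382]), 'ft_torque': array([-0.04567203,  0.07161454,  0.04031066]), 'grasp_force': 0.0, 'gripper_width': 1.000910517663261} [[-9.68960022e-01  2.47216357e-01 -7.40268531e-04]
 [ 2.47217341e-01  9.68958197e-01 -1.89704166e-03]
 [ 2.48309533e-04 -2.02116475e-03 -9.99997927e-01]] 0.0187
```

View pics/t0.png

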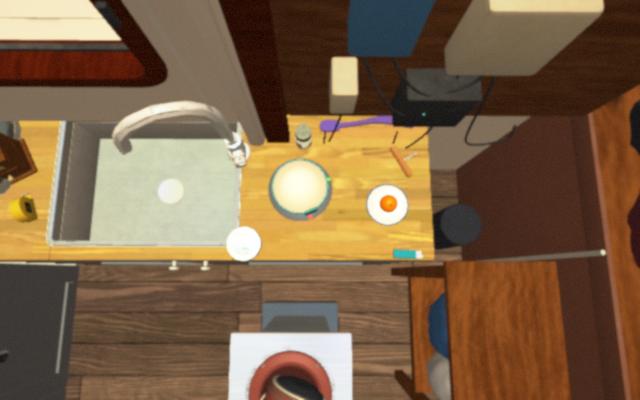

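View pics/s0.png

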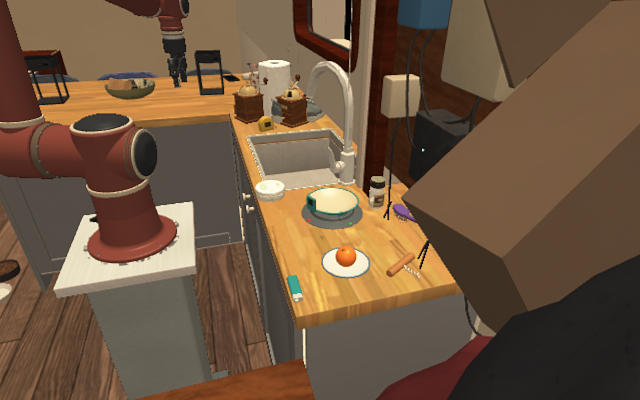

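The top view shows the clementine at (388,203), the dish at (300,188), the red dot near (310,216) and the green dot near (328,179). The pot is at (243,243), the jar at (303,136), the corkscrew at (402,160) and the lighter at (407,254). The side view agrees, with the clementine at (346,256) and the dish at (332,203).

```bash
python3 - <<'E'
from h import *
def blobs(hsv,lo,hi,box,minA=3):
    m=cv2.inRange(hsv,lo,hi);k=np.zeros_like(m);x0,y0,x1,y1=box;k[y0:y1,x0:x1]=m[y0:y1,x0:x1]
    n,l,st,c=cv2.connectedComponentsWithStats(k);return [(st[i,4],c[i],l==i) for i in range(1,n) if st[i,4]>=minA]
P={}
for n,f,bd,bo in [("top","t0",(255,145,345,230),(360,180,415,230)),("side","s0",(295,175,370,235),(315,235,375,280))]:
    p,d,m=load(f);h=cv2.cvtColor(p,cv2.COLOR_RGB2HSV)
    print(n,"cam",-m["world_to_cam"][:3,:3].T@m["world_to_cam"][:3,3])
    b=max(blobs(h,(4,170,150),(18,255,255),bo),key=lambda t:t[0]);print("orange",b[0],b[1],plane(n,b[1],.028,m));P[n]=(b[1],m)
    for nm,lo,hi,z in [("red",(170,120,90),(180,255,255),0.008),("red0",(0,150,90),(4,255,255),.008),("teal",(80,80,50),(95,255,255),.07),("green",(50,90,60),(79,255,255),.008)]:
        for b in blobs(h,lo,hi,bd): print(nm,b[0],b[1].round(1),plane(n,b[1],z,m).round(4))
    if n=="top":
        mk=cv2.inRange(h,(15,20,140),(35,130,255))
        k=np.zeros_like(mk);k[150:225,262:340]=mk[150:225,262:340]
        for b in blobs(h,(15,10,150),(35,130,255),bd,500):
            cs=max(cv2.findContours(b[2].astype(np.uint8),0,1)[0],key=cv2.contourArea);print("cream",b[0],cv2.minEnclosingCircle(cs),plane(n,cv2.minEnclosingCircle(cs)[0],.045,m))
        for b in blobs(h,(0,0,90),(180,60,140),bd,200): print("grey",b[0],b[1])
(o1,d1),(o2,d2)=[rays(n,*P[n]) for n in P]
t=np.linalg.lstsq(np.stack([d1[0],-d2[0]],1),o2-o1,rcond=None)[0];print("tri",o1+d1[0]*t[0],o2+d2[0]*t[1])
p,d,m=load("t0");c=cv2.resize(p[145:230,250:345],None,fx=6,fy=6,interpolation=cv2.INTER_CUBIC);cv2.imwrite("pics/c1.png",c[:,:,::-1])
E
```

```text
top cam [ 0.30740083 -0.05357097  1.0762371 ]
orange 169 [388.11242604 203.28402367] [[ 0.4904898  -0.26281583  0.028     ]]
red0 5 [309.8 216.2] [[ 0.4575 -0.0495  0.008 ]]
teal 25 [310.9 210.6] [[ 0.4634 -0.0526  0.07  ]]
green 15 [327.6 178.8] [[ 0.5634 -0.0992  0.008 ]]
cream 2141 ((299.3392028808594, 185.74008178710938), 26.413406372070312) [[ 0.535218   -0.02128655  0.045     ]]
side cam [ 0.21720124 -0.95529576  0.60115043]
orange 326 [345.6196319  255.62269939] [[ 0.49294313 -0.26112429  0.028     ]]
red0 6 [308.  219.5] [[ 0.4572 -0.0528  0.008 ]]
teal 83 [311.5 204. ] [[ 0.4613 -0.0754  0.07  ]]
teal 7 [354.4 206.9] [[ 0.5667 -0.1206  0.07  ]]
teal 44 [333.8 213.3] [[ 0.5037 -0.1366  0.07  ]]
teal 3 [349.  210.3] [[ 0.5466 -0.1334  0.07  ]]
green 10 [349.9 223.1] [[ 0.5637 -0.1025  0.008 ]]
tri [ 0.49029142 -0.26258912  0.02913575] [ 0.49219686 -0.263003    0.02955118]
```

View pics/c1.png

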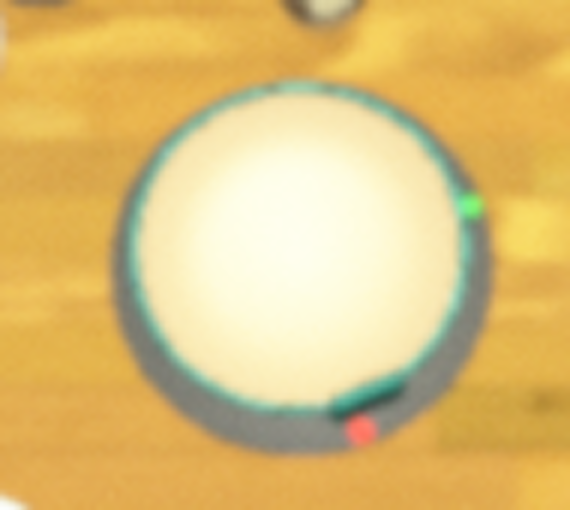

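```bash
python3 -m crank '[{"x":-3.26,"y":-2.83},{"x":-3.26,"y":-2.83},{"x":-3.26,"y":-2.83},{"x":-3.26,"y":-2.83},{"x":-3.26,"y":-2.83}]' 100; python3 -m crank '[{"x":-3.26,"y":-2.83},{"x":-3.26,"y":-2.83},{"x":-3.26,"y":-2.83},{"x":-3.26,"y":-2.83},{"x":-3.26,"y":-2.83}]'
```

```text
schema error: expected keys x, y, z, turn
schema error: expected keys x, y, z, turn
```

All four keys are required in each row.

```bash
python3 -m crank '[{"x":-3.26,"y":-2.83,"z":0,"turn":0},{"x":-3.26,"y":-2.83,"z":0,"turn":0},{"x":-3.26,"y":-2.83,"z":0,"turn":0},{"x":-3.26,"y":-2.83,"z":0,"turn":0},{"x":-3.26,"y":-2.83,"z":0,"turn":0}]' 100; python3 -m crank '[{"x":-3.26,"y":-2.83,"z":0,"turn":0},{"x":-3.26,"y":-2.83,"z":0,"turn":0},{"x":-3.26,"y":-2.83,"z":0,"turn":0},{"x":-3.26,"y":-2.83,"z":0,"turn":0},{"x":-3.26,"y":-2.83,"z":0,"turn":0}]'
```

```text
time: 0.6
tool_pos: [0.2779, 0.4265, 0.2307]
tool_rot: [-0.0, 0.124, 0.992, -0.0]
contact_force: [0.6, -0.0, -0.1]
gripper_width: 0.996
grasp_force: 0.0
time: 1.1
tool_pos: [0.4008, 0.2491, 0.2309]
tool_rot: [-0.0, 0.125, 0.992, -0.0]
contact_force: [0.2, 1.0, -1.0]
gripper_width: 0.998
grasp_force: 0.0
```

```bash
python3 -m crank '[{"x":-1.79,"y":-3.95,"z":0,"turn":0},{"x":-1.79,"y":-3.95,"z":0,"turn":0},{"x":-1.79,"y":-3.95,"z":0,"turn":0},{"x":-1.79,"y":-3.95,"z":0,"turn":0},{"x":-1.79,"y":-3.95,"z":0,"turn":0}]'; python3 -m crank '[{"x":-1.79,"y":-3.95,"z":0,"turn":0},{"x":-1.79,"y":-3.95,"z":0,"turn":0},{"x":-1.79,"y":-3.95,"z":0,"turn":0},{"x":-1.79,"y":-3.95,"z":1,"turn":0},{"x":-1.79,"y":-3.95,"z":2,"turn":0}]'; python3 -m crank '[{"x":-1.79,"y":-3.95,"z":2,"turn":0},{"x":-1.79,"y":-3.95,"z":2,"turn":0},{"x":0,"y":0,"z":2,"turn":0},{"x":0,"y":0,"z":0,"turn":0},{"x":0,"y":0,"z":0,"turn":0}]'
python3 - <<'E'
from h import *
p,d,m=shot("wrist","w1")
h=cv2.cvtColor(p,cv2.COLOR_RGB2HSV);k=cv2.inRange(h,(4,170,120),(18,255,255))
n,l,st,c=cv2.connectedComponentsWithStats(k);i=1+np.argmax(st[1:,4]);print(st[i],c[i],plane("wrist",c[i],.029,m))
E
```

```text
time: 1.6
tool_pos: [0.438, 0.0356, 0.231]
tool_rot: [0.0, 0.125, 0.992, 0.0]
contact_force: [0.3, -0.1, -0.0]
gripper_width: 1.001
grasp_force: 0.0
time: 2.1
tool_pos: [0.4771, -0.1786, 0.2027]
tool_rot: [0.002, 0.125, 0.992, -0.001]
contact_force: [1.8, -0.1, 0.7]
gripper_width: 1.0
grasp_force: 0.0
time: 2.6
tool_pos: [0.4909, -0.2611, 0.1408]
tool_rot: [-0.001, 0.125, 0.992, 0.001]
contact_force: [0.5, 0.2, -0.4]
gripper_width: 1.002
grasp_force: 0.0
[ 284  165   57   57 2366] [311.76035503 193.42688081] [[ 0.49222852 -0.26194166  0.029     ]]
```

View pics/w1.png

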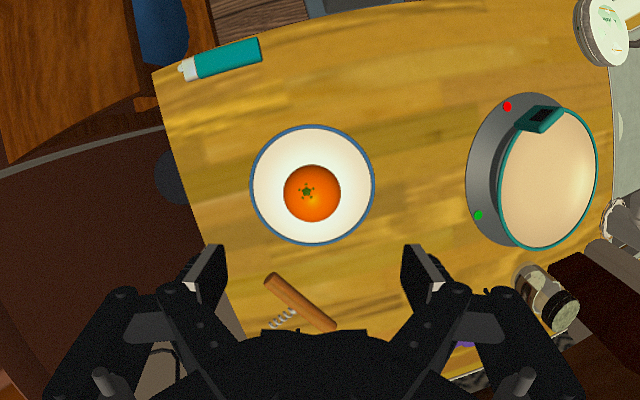

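The wrist view shows the clementine at (312,193), centred between the open fingers, with the corkscrew clear of them at (300,305). The wrist fix agrees with the other two views to 2 mm, so I'm descending.

```bash
python3 -m crank '[{"x":-0.1,"y":-0.1,"z":4,"turn":0},{"x":0,"y":0,"z":4,"turn":0},{"x":0,"y":0,"z":3,"turn":0},{"x":0,"y":0,"z":1.5,"turn":0},{"x":0,"y":0,"z":0.8,"turn":0}]'; python3 -m crank '[{"x":0,"y":0,"z":0,"turn":0},{"x":0,"y":0,"z":0,"turn":0},{"x":0,"y":0,"z":0,"turn":0},{"x":0,"y":0,"z":0,"turn":0},{"x":0,"y":0,"z":0,"turn":0}]' 40; python3 -m crank '[{"x":0,"y":0,"z":0,"turn":0},{"x":0,"y":0,"z":0,"turn":0},{"x":0,"y":0,"z":0,"turn":0}]'
```

```text
time: 3.15
tool_pos: [0.4923, -0.2622, 0.0082]
tool_rot: [-0.0, 0.124, 0.992, 0.0]
contact_force: [0.5, -0.0, -0.3]
gripper_width: 0.998
grasp_force: 0.0
time: 3.65
tool_pos: [0.4937, -0.264, 0.0109]
tool_rot: [0.002, 0.125, 0.992, -0.001]
contact_force: [0.0, -0.4, 6.4]
gripper_width: 0.558
grasp_force: 61.2
time: 3.95
tool_pos: [0.4938, -0.2641, 0.0109]
tool_rot: [0.002, 0.125, 0.992, -0.001]
contact_force: [-1.4, -0.3, 6.5]
gripper_width: 0.561
grasp_force: 61.2
```

```bash
python3 -m crank '[{"x":0,"y":0,"z":-0.5,"turn":0},{"x":0,"y":0,"z":-1.5,"turn":0},{"x":0,"y":0,"z":-3,"turn":0},{"x":0,"y":0,"z":-4,"turn":0},{"x":0,"y":0,"z":-4,"turn":0}]'; python3 -m crank '[{"x":0,"y":0,"z":-1,"turn":0},{"x":0,"y":0,"z":0,"turn":0},{"x":0,"y":0,"z":0,"turn":0}]'
python3 - <<'E'
from h import *
p,d,m=shot("wrist","w2")
h=cv2.cvtColor(p,cv2.COLOR_RGB2HSV);k=cv2.inRange(h,(4,170,120),(18,255,255))
n,l,st,c=cv2.connectedComponentsWithStats(k);i=1+np.argmax(st[1:,4]);t,r,s=tool()
print(st[i],c[i],t,[r.T@(plane("wrist",c[i],t[2]+z,m)[0]-t) for z in(.014,.019,.024)])
print(d[int(c[i][1]),int(c[i][0])])
p,d,m=shot("top","t2");h=cv2.cvtColor(p,cv2.COLOR_RGB2HSV);k=cv2.inRange(h,(4,170,120),(18,255,255))
o,dd=None,None
E
```

```text
time: 4.45
tool_pos: [0.4916, -0.2625, 0.1401]
tool_rot: [-0.0, 0.125, 0.992, 0.0]
contact_force: [0.5, -0.1, -0.0]
gripper_width: 0.556
grasp_force: 61.7
time: 4.75
tool_pos: [0.4914, -0.2623, 0.1471]
tool_rot: [-0.001, 0.125, 0.992, 0.0]
contact_force: [-0.9, 0.2, -1.6]
gripper_width: 0.559
grasp_force: 61.7
[ 261  214  106  117 8481] [314.06756279 266.6870652 ] [ 0.49090838 -0.2619653   0.14609012] [array([-0.00237879,  0.00105531, -0.01400686]), array([ 0.00048909,  0.0010512 , -0.01899695]), array([ 0.00335698,  0.00104708, -0.02398703])]
0.11656751
```

View pics/w2.png

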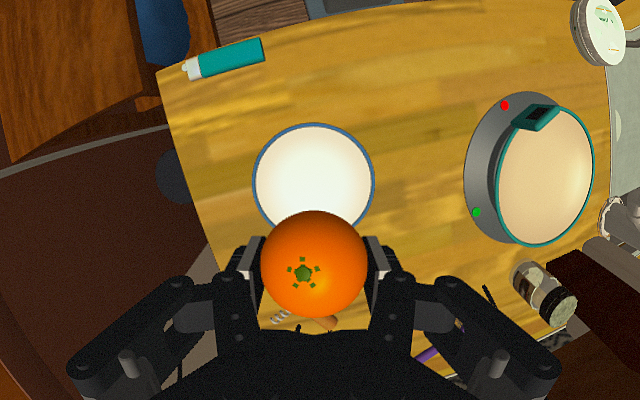

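The clementine is held, centred between the pads at (314,267). Carrying it to above the dish.

```bash
python3 -m crank '[{"x":0.2,"y":3,"z":0,"turn":0},{"x":0.3,"y":4.4,"z":0,"turn":0},{"x":0.3,"y":4.4,"z":0,"turn":0},{"x":0.3,"y":4.4,"z":0,"turn":0},{"x":0.3,"y":4.4,"z":0,"turn":0}]'; python3 -m crank '[{"x":0.28,"y":2.82,"z":0,"turn":0},{"x":0,"y":1,"z":0,"turn":0},{"x":0,"y":0,"z":0,"turn":0},{"x":0,"y":0,"z":0,"turn":0}]'
python3 - <<'E'
from h import *
p,d,m=shot("side","s3")
P=[[.5353,-.0215,.045]]
cv2.imwrite("pics/s3c.png",cv2.resize(p[100:260,240:440],None,fx=4,fy=3.6)[:,:,::-1])
E
```

```text
time: 5.35
tool_pos: [0.5283, -0.0578, 0.146]
tool_rot: [-0.002, 0.125, 0.992, 0.0]
contact_force: [0.6, 0.2, -0.3]
gripper_width: 0.558
grasp_force: 61.8
time: 5.75
tool_pos: [0.5357, -0.0228, 0.1473]
tool_rot: [-0.001, 0.125, 0.992, -0.0]
contact_force: [0.8, -0.3, -0.3]
gripper_width: 0.553
grasp_force: 61.8
```

View pics/s3c.png

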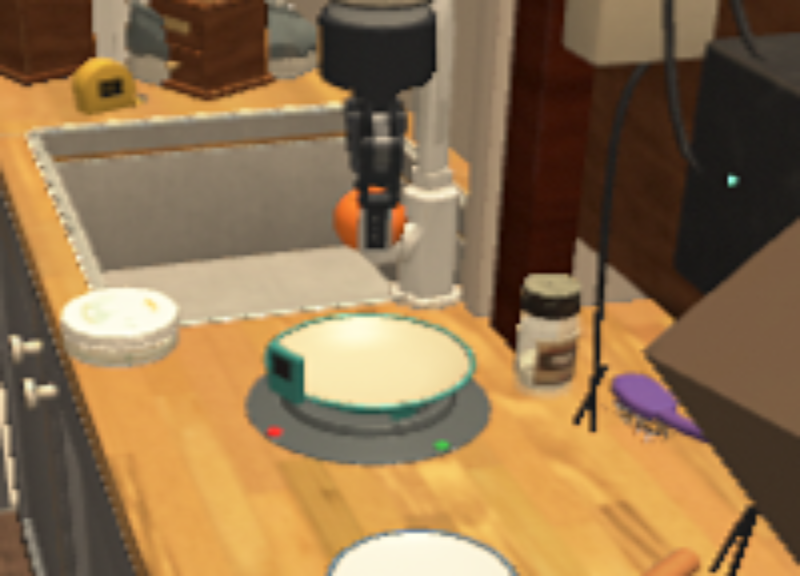

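Holding the clementine above the dish, clear of the jar and tap. Lowering it.

```bash
python3 -m crank '[{"x":0,"y":0.1,"z":3,"turn":0},{"x":0,"y":0,"z":4,"turn":0},{"x":0,"y":0,"z":2.5,"turn":0},{"x":0,"y":0,"z":1,"turn":0},{"x":0,"y":0,"z":0.5,"turn":0}]'; python3 -m crank '[{"x":0,"y":0,"z":0.3,"turn":0},{"x":0,"y":0,"z":0.1,"turn":0},{"x":0,"y":0,"z":0,"turn":0},{"x":0,"y":0,"z":0,"turn":0}]'
```

```text
time: 6.3
tool_pos: [0.5358, -0.022, 0.0373]
tool_rot: [-0.001, 0.125, 0.992, -0.0]
contact_force: [0.4, 0.6, -0.2]
gripper_width: 0.558
grasp_force: 61.8
time: 6.7
tool_pos: [0.5373, -0.0212, 0.0354]
tool_rot: [0.001, 0.125, 0.992, -0.0]
contact_force: [-0.4, -0.1, 0.0]
gripper_width: 0.556
grasp_force: 61.8
```

```bash
python3 -m crank '[{"x":0,"y":0,"z":0.1,"turn":0},{"x":0,"y":0,"z":0,"turn":0},{"x":0,"y":0,"z":0,"turn":0}]'; python3 -c "
from h import *
t,r,s=tool();print(t,s['contact_force'])"; python3 -m crank '[{"x":0,"y":0,"z":0.1,"turn":0},{"x":0,"y":0,"z":0,"turn":0},{"x":0,"y":0,"z":0,"turn":0}]'
```

```text
time: 7.0
tool_pos: [0.5365, -0.021, 0.0334]
tool_rot: [0.0, 0.125, 0.992, -0.0]
contact_force: [0.8, 1.0, -0.1]
gripper_width: 0.558
grasp_force: 61.8
[ 0.53647023 -0.02103409  0.03340709] [ 0.77262613  0.95224614 -0.05491378]
time: 7.3
tool_pos: [0.5363, -0.0211, 0.0322]
tool_rot: [-0.0, 0.125, 0.992, 0.0]
contact_force: [0.5, 0.2, -1.0]
gripper_width: 0.557
grasp_force: 61.8
```

```bash
python3 -m crank '[{"x":0,"y":0,"z":0.1,"turn":0},{"x":0,"y":0,"z":0,"turn":0}]'; python3 -m crank '[{"x":0,"y":0,"z":0,"turn":0},{"x":0,"y":0,"z":0,"turn":0},{"x":0,"y":0,"z":0,"turn":0},{"x":0,"y":0,"z":0,"turn":0},{"x":0,"y":0,"z":0,"turn":0}]' 75; python3 -m crank '[{"x":0,"y":0,"z":-1,"turn":0},{"x":0,"y":0,"z":-2,"turn":0},{"x":0,"y":0,"z":-3,"turn":0},{"x":0,"y":0,"z":-4,"turn":0},{"x":0,"y":0,"z":-2,"turn":0}]'; python3 - <<'E'
from h import *
for n in("top","side"):
    p,d,m=shot(n,n[0]+"4");h=cv2.cvtColor(p,cv2.COLOR_RGB2HSV);k=cv2.inRange(h,(4,170,120),(18,255,255));k[:,:250]=0;k[:145]=0;k[240:]=0;k[:,380:]=0
    print(n,k.sum()//255,plane(n,np.argwhere(k)[:,::-1].mean(0),.049,m) if k.any() else None)
p,d,m=shot("wrist","w4")
E
```

```text
time: 7.5
tool_pos: [0.5367, -0.0212, 0.0317]
tool_rot: [0.0, 0.125, 0.992, -0.0]
contact_force: [-1.1, -0.2, 2.6]
gripper_width: 0.556
grasp_force: 62.2
time: 8.0
tool_pos: [0.5364, -0.0211, 0.0312]
tool_rot: [-0.0, 0.125, 0.992, -0.0]
contact_force: [0.8, -0.1, -0.2]
gripper_width: 0.752
grasp_force: 0.0
time: 8.5
tool_pos: [0.5382, -0.0214, 0.1561]
tool_rot: [0.003, 0.125, 0.992, -0.0]
contact_force: [0.9, -0.1, 0.2]
gripper_width: 0.754
grasp_force: 0.0
top 98 [[ 0.54306324 -0.02274521  0.049     ]]
side 453 [[ 0.48593334 -0.01173977  0.049     ]]
```

View pics/w4.png

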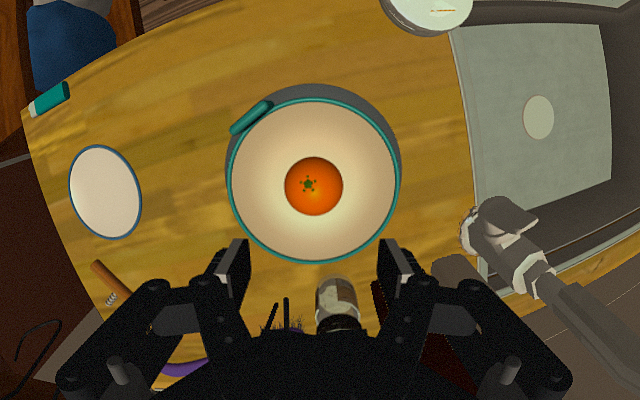

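The clementine rests in the middle of the dish at (314,186), and the handle is at (251,117). Next, the handle pose from depth.

```bash
python3 - <<'E'
from h import *
p,d,m=load("w4");h=cv2.cvtColor(p,cv2.COLOR_RGB2HSV);T=m["world_to_cam"]
def pts(mask):
    uv=np.argwhere(mask)[:,::-1];o,D=rays("wrist",uv,m);z=d[uv[:,1],uv[:,0]];dc=D@T[:3,:3].T
    g=z>0;return (o+D*(z[:,None]/dc[:,2:3]))[g]
k=cv2.inRange(h,(80,80,30),(98,255,255))>0;k[:, :210]=0;k[280:]=0;k[:,420:]=0
P=pts(k);H=P[P[:,2]>.052];R_=P[(P[:,2]>.036)&(P[:,2]<.05)]
print(len(H),H.mean(0),H.min(0),H.max(0))
t=H[H[:,2]>.073];print("top",len(t),t.mean(0))
A=np.c_[2*R_[:,:2],np.ones(len(R_))];s=np.linalg.lstsq(A,(R_[:,:2]**2).sum(1),rcond=None)[0]
print("rim",s[:2],np.sqrt(s[2]+s[0]**2+s[1]**2),R_[:,2].mean())
for q in(H,t):
    v=q.mean(0)[:2]-s[:2];print(np.linalg.norm(v),np.degrees(np.arctan2(v[1],v[0])))
    w,V=np.linalg.eigh(np.cov(q[:,:2].T));print("slab normal",np.degrees(np.arctan2(*V[::-1,0])))
b=pts(cv2.inRange(h,(4,170,120),(18,255,255))>0);print("ball",np.median(b,0),b[:,2].max())
for nm,lo,hi in[("red",(0,170,90),(3,255,255)),("jar",(0,0,0),(180,255,60))]:pass
print(tool()[0])
E
```

```text
545 [ 0.46582531 -0.04880494  0.07603123] [ 0.45680833 -0.06615748  0.05223915] [ 0.47521338 -0.03404178  0.08038827]
top 476 [ 0.46591956 -0.04985286  0.07796189]
rim [ 0.53590741 -0.02032061] 0.07349578257579577 0.04450468993248449
0.07564957180314724 -157.88109151792213
slab normal -156.97762271846676
0.07596349270892283 -157.12207488223098
slab normal -156.36336370299273
ball [ 0.52968365 -0.02037608  0.05342654] 0.23707986015046031
[ 0.53781297 -0.02131087  0.15395123]
```

```bash
python3 -m crank '[{"x":0,"y":0,"z":0,"turn":0.13},{"x":0,"y":0,"z":0,"turn":0.13},{"x":0,"y":0,"z":0,"turn":0.13},{"x":0,"y":0,"z":0,"turn":0.13},{"x":0,"y":0,"z":0,"turn":0.13}]' 35; python3 -m crank '[{"x":0,"y":0,"z":0,"turn":0.13},{"x":0,"y":0,"z":0,"turn":0.14},{"x":0,"y":0,"z":0,"turn":0},{"x":0,"y":0,"z":0,"turn":0},{"x":0,"y":0,"z":0,"turn":0}]'; python3 - <<'E'
from h import *
t,r,s=tool();print(t,np.degrees(np.arctan2(r[1,1],r[0,1])),r.T@(np.array([.4652,-.0508,.050])-t)*100, s["joint_pos"])
E
```

```text
time: 9.15
tool_pos: [0.5351, -0.0209, 0.1491]
tool_rot: [-0.002, 0.437, 0.899, -0.001]
contact_force: [-0.2, 0.6, -0.4]
gripper_width: 0.35
grasp_force: 0.0
time: 9.65
tool_pos: [0.536, -0.021, 0.1505]
tool_rot: [-0.001, 0.551, 0.834, -0.0]
contact_force: [-0.4, -0.4, -1.3]
gripper_width: 0.347
grasp_force: 0.0
[ 0.53598481 -0.02100871  0.1505419 ] 23.083576398056426 [ 0.02765911 -7.66866027 10.06268914] [-1.77940028e-01 -9.47127106e-02  1.89590048e+00 -2.32804751e-05
  1.34171141e+00 -5.80818752e-01]
```

```bash
python3 -m crank '[{"x":0,"y":-3.8,"z":0,"turn":0},{"x":0,"y":-3.87,"z":0,"turn":0},{"x":0,"y":0,"z":2,"turn":0},{"x":0,"y":0,"z":2,"turn":0},{"x":0,"y":0,"z":0,"turn":0}]'; python3 -m crank '[{"x":0,"y":0,"z":0,"turn":0},{"x":0,"y":0,"z":0,"turn":0}]'; python3 - <<'E'
from h import *
t,r,s=tool();print(t,r.T@(np.array([.4652,-.0508,.050])-t)*100)
p,d,m=shot("wrist","w5")
E
```

```text
time: 10.15
tool_pos: [0.4634, -0.0506, 0.1084]
tool_rot: [-0.003, 0.552, 0.834, -0.001]
contact_force: [-0.5, 0.2, -0.1]
gripper_width: 0.349
grasp_force: 0.0
time: 10.35
tool_pos: [0.4667, -0.0511, 0.1125]
tool_rot: [0.001, 0.552, 0.834, 0.0]
contact_force: [0.9, 0.3, 0.3]
gripper_width: 0.35
grasp_force: 0.0
[ 0.46667706 -0.05114453  0.11246586] [ 0.09577391 -0.13040511  6.24633174]
```

View pics/w5.png

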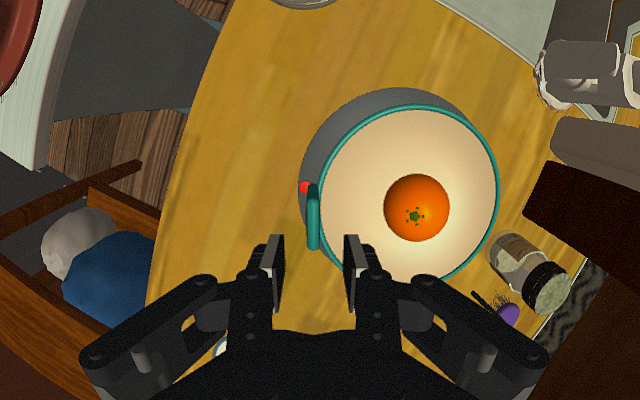

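The handle at (313,218) is parallel to the pads and midway between them, with the clementine well clear at (416,208). Going down to close on it.

```bash
python3 -m crank '[{"x":0,"y":0,"z":2,"turn":0},{"x":0,"y":0,"z":2,"turn":0},{"x":0,"y":0,"z":1.2,"turn":0},{"x":0,"y":0,"z":0.9,"turn":0},{"x":0,"y":0,"z":0,"turn":0}]'; python3 -m crank '[{"x":0,"y":0,"z":0,"turn":0},{"x":0,"y":0,"z":0,"turn":0}]'; python3 -m crank '[{"x":0,"y":0,"z":0,"turn":0},{"x":0,"y":0,"z":0,"turn":0},{"x":0,"y":0,"z":0,"turn":0},{"x":0,"y":0,"z":0,"turn":0},{"x":0,"y":0,"z":0,"turn":0}]' 0;  python3 -m crank '[{"x":0,"y":0,"z":0,"turn":0},{"x":0,"y":0,"z":0,"turn":0}]'
```

```text
time: 10.9
tool_pos: [0.4652, -0.0508, 0.0494]
tool_rot: [-0.001, 0.552, 0.834, -0.0]
contact_force: [-0.3, -0.8, -0.3]
gripper_width: 0.349
grasp_force: 0.0
time: 11.1
tool_pos: [0.4667, -0.0512, 0.0514]
tool_rot: [0.001, 0.552, 0.834, 0.0]
contact_force: [1.0, 0.7, 0.9]
gripper_width: 0.349
grasp_force: 0.0
time: 11.6
tool_pos: [0.4663, -0.0511, 0.0511]
tool_rot: [0.0, 0.552, 0.834, 0.0]
contact_force: [-1.8, 1.3, 5.4]
gripper_width: 0.083
grasp_force: 59.5
time: 11.8
tool_pos: [0.4663, -0.0511, 0.0511]
tool_rot: [0.0, 0.552, 0.834, 0.0]
contact_force: [-1.9, 1.2, 5.4]
gripper_width: 0.084
grasp_force: 59.5
```

```bash
python3 -m crank '[{"x":-0.3,"y":0.01,"z":0,"turn":-0.04},{"x":-0.46,"y":0.01,"z":0,"turn":-0.06},{"x":-0.57,"y":0.02,"z":0,"turn":-0.075},{"x":-0.57,"y":0.02,"z":0,"turn":-0.075},{"x":-0.57,"y":0.02,"z":0,"turn":-0.075}]'; python3 -c "
from h import *
t,r,s=tool();print(t,t+r[:,1]*.0759,np.degrees(np.arctan2(r[1,1],r[0,1])),s['contact_force'],s['ft_torque'],r[:,2])"
```

```text
time: 12.3
tool_pos: [0.4788, -0.0721, 0.0511]
tool_rot: [-0.001, 0.408, 0.913, -0.0]
contact_force: [-4.6, 1.1, 8.2]
gripper_width: 0.079
grasp_force: 59.9
[ 0.47882706 -0.07207505  0.05114391] [ 0.53541269 -0.02148977  0.05107246] 41.79543320592366 [-4.61597541  1.05289478  8.21438767] [0.21998426 0.59994098 0.09429572] [-1.20492982e-03 -6.45013246e-05 -9.99999272e-01]
```

```bash
python3 -m crank '[{"x":-0.57,"y":0.02,"z":0,"turn":-0.075},{"x":-0.57,"y":0.02,"z":0,"turn":-0.075},{"x":-0.57,"y":0.02,"z":0,"turn":-0.075},{"x":-0.57,"y":0.02,"z":0,"turn":-0.075},{"x":-0.57,"y":0.02,"z":0,"turn":-0.075}]';python3 -m crank '[{"x":-0.57,"y":0.02,"z":0,"turn":-0.075},{"x":-0.57,"y":0.02,"z":0,"turn":-0.075},{"x":-0.57,"y":0.02,"z":0,"turn":-0.075},{"x":-0.57,"y":0.02,"z":0,"turn":-0.075},{"x":-0.57,"y":0.02,"z":0,"turn":-0.075}]'; python3 -c "
from h import *
t,r,s=tool();print(t,t+r[:,1]*.0759,np.degrees(np.arctan2(r[1,1],r[0,1])),s['contact_force'],s['ft_torque'],r[:,2])"
```

```text
time: 12.8
tool_pos: [0.5014, -0.09, 0.0512]
tool_rot: [-0.0, 0.231, 0.973, -0.001]
contact_force: [-5.2, -1.4, 6.2]
gripper_width: 0.083
grasp_force: 59.8
time: 13.3
tool_pos: [0.529, -0.0982, 0.0512]
tool_rot: [0.0, 0.046, 0.999, -0.001]
contact_force: [-1.6, -1.7, 6.4]
gripper_width: 0.087
grasp_force: 59.5
[ 0.52902144 -0.09818133  0.05118396] [ 0.53596329 -0.02259957  0.05104739] 84.75235596921843 [-1.6143088  -1.68995174  6.35466973] [-0.12716067  0.34538278  0.03422652] [ 1.98260499e-04 -1.82520251e-03 -9.99998315e-01]
```

```bash
python3 -m crank '[{"x":-0.57,"y":0.04,"z":0,"turn":-0.075},{"x":-0.57,"y":0.04,"z":0,"turn":-0.075},{"x":-0.57,"y":0.04,"z":0,"turn":-0.075},{"x":-0.57,"y":0.03,"z":0,"turn":-0.075},{"x":-0.57,"y":0.02,"z":0,"turn":-0.075}]';python3 -m crank '[{"x":-0.34,"y":0.01,"z":0,"turn":-0.045},{"x":-0.15,"y":0,"z":0,"turn":-0.02},{"x":0,"y":0,"z":0,"turn":0},{"x":0,"y":0,"z":0,"turn":0}]'; python3 - <<'E'
from h import *
t,r,s=tool();print(t,t+r[:,1]*.0759,np.degrees(np.arctan2(r[1,1],r[0,1])),s['contact_force'],s['ft_torque'],r[:,2])
p,d,m=shot("wrist","w6")
E
```

```text
time: 13.8
tool_pos: [0.5576, -0.0948, 0.0512]
tool_rot: [0.0, -0.141, 0.99, -0.001]
contact_force: [-1.1, -0.9, 5.7]
gripper_width: 0.079
grasp_force: 59.4
time: 14.2
tool_pos: [0.5624, -0.0932, 0.0512]
tool_rot: [0.001, -0.172, 0.985, -0.001]
contact_force: [0.3, -2.2, 5.1]
gripper_width: 0.083
grasp_force: 59.4
[ 0.56237332 -0.09316669  0.05120662] [ 0.53671878 -0.02173401  0.05104126] 109.7553949634672 [ 0.33956959 -2.24115858  5.09768686] [-0.26463442 -0.01948369  0.06755763] [ 0.00216455 -0.00153742 -0.99999648]
```

View pics/w6.png

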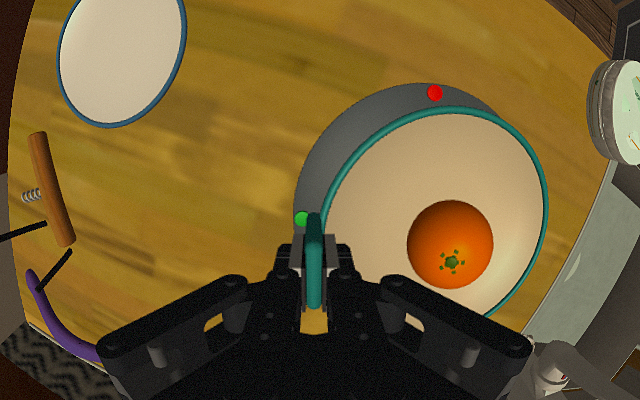

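The handle is gripped, the green dot shows at (303,219), the red at (435,93), and the clementine is in the middle at (450,245). I'll check the angle against the holder from both dots.

```bash
python3 - <<'E'
from h import *
p,d,m=load("w6");h=cv2.cvtColor(p,cv2.COLOR_RGB2HSV)
def cen(lo,hi,x,y):
    k=cv2.inRange(h,lo,hi);q=np.zeros_like(k);q[y-12:y+12,x-12:x+12]=k[y-12:y+12,x-12:x+12];return np.argwhere(q)[:,::-1].mean(0)
G=plane("wrist",cen((50,100,60),(75,255,255),303,219),.006,m)[0];Rd=plane("wrist",cen((0,150,90),(5,255,255),435,93),.006,m)[0]
v=G-Rd;print(G,Rd,np.linalg.norm(v[:2]));a=np.degrees(np.arctan2(v[1],v[0]))
print("holder x angle",a-135,"handle should be",a-45,"tool y (handle) dir",109.76-180)
b=np.argwhere(cv2.inRange(h,(4,170,120),(18,255,255)))[:,::-1].mean(0);print(plane("wrist",b,.049,m))
E
```

```text
[ 0.56458791 -0.09998303  0.006     ] [ 0.45816528 -0.04892563  0.006     ] 0.11803657901269435
holder x angle -160.62986112619652 handle should be -70.62986112619652 tool y (handle) dir -70.24
[[ 0.54662051 -0.09289619  0.049     ]]
```

The angle is within half a degree of the green dot. Lifting gently.

```bash
python3 -m crank '[{"x":0,"y":0,"z":-0.2,"turn":0},{"x":0,"y":0,"z":-0.4,"turn":0},{"x":0,"y":0,"z":-0.5,"turn":0},{"x":0,"y":0,"z":-0.5,"turn":0},{"x":0,"y":0,"z":-0.5,"turn":0}]';python3 -m crank '[{"x":0,"y":0,"z":-0.7,"turn":0},{"x":0,"y":0,"z":-0.8,"turn":0},{"x":0,"y":0,"z":-0.8,"turn":0},{"x":0,"y":0,"z":-0.8,"turn":0},{"x":0,"y":0,"z":-0.8,"turn":0}]'; python3 - <<'E'
from h import *
t,r,s=tool();print(t,s['contact_force'],s['ft_torque'],r[:,2])
p,d,m=shot("wrist","w7");T=m["world_to_cam"];h=cv2.cvtColor(p,cv2.COLOR_RGB2HSV)
def pts(mask):
    uv=np.argwhere(mask)[:,::-1];o,D=rays("wrist",uv,m);z=d[uv[:,1],uv[:,0]];dc=D@T[:3,:3].T
    return (o+D*(z[:,None]/dc[:,2:3]))[z>0]
k=cv2.inRange(h,(80,80,30),(98,255,255))>0;k[:,:335]=0;k[320:]=0;k[:60]=0
P=pts(k);P=P[abs(P[:,2]-np.median(P[:,2]))<.012]
C=np.linalg.lstsq(np.c_[P[:,:2],np.ones(len(P))],P[:,2],rcond=None)[0];print(len(P),"rim plane slope",C[:2],"z",np.median(P[:,2]))
k=cv2.inRange(h,(4,170,120),(18,255,255));k[:,:350]=0;c=np.argwhere(k)[:,::-1].mean(0);b=plane("wrist",c,t[2]-.051+.049,m)[0]
print("ball",b,"mid",t+r[:,1]*.0759,c)
E
```

```text
time: 14.75
tool_pos: [0.561, -0.0921, 0.0713]
tool_rot: [-0.0, -0.172, 0.985, 0.0]
contact_force: [0.8, -0.4, -3.2]
gripper_width: 0.084
grasp_force: 58.6
time: 15.25
tool_pos: [0.5616, -0.0925, 0.1112]
tool_rot: [0.0, -0.172, 0.985, -0.0]
contact_force: [-0.5, 0.2, -3.1]
gripper_width: 0.084
grasp_force: 58.6
[ 0.56156059 -0.0924552   0.11123346] [-0.47729499  0.17327886 -3.12963658] [-0.22049262 -0.06378455 -0.01415484] [ 3.73175954e-04 -1.10109947e-04 -9.99999924e-01]
2645 rim plane slope [-0.00091645 -0.00681608] z 0.10410148409185283
ball [ 0.52279439 -0.02331369  0.10923346] mid [ 0.53587969 -0.02103181  0.11121601] [455.49924281 222.99915867]
```

```bash
python3 -m crank '[{"x":0,"y":0,"z":-0.9,"turn":0},{"x":0,"y":0,"z":-0.9,"turn":0},{"x":0,"y":0,"z":-0.9,"turn":0},{"x":0,"y":0,"z":-0.9,"turn":0},{"x":0,"y":0,"z":-0.9,"turn":0}]';python3 -m crank '[{"x":0,"y":0,"z":-0.9,"turn":0},{"x":0,"y":0,"z":-0.7,"turn":0},{"x":0,"y":0,"z":-0.5,"turn":0},{"x":0,"y":0,"z":-0.2,"turn":0},{"x":0,"y":0,"z":0,"turn":0}]';python3 -m crank '[{"x":0,"y":0,"z":0,"turn":0},{"x":0,"y":0,"z":0,"turn":0},{"x":0,"y":0,"z":0,"turn":0},{"x":0,"y":0,"z":0,"turn":0},{"x":0,"y":0,"z":0,"turn":0}]'; cat > chk.py <<'E'
from h import *
import sys
n=sys.argv[1]
if len(sys.argv)<3:
    t,r,s=tool();print(t,s['contact_force']);p,d,m=shot("wrist",n)
else: p,d,m=load(n)
T=m["world_to_cam"];h=cv2.cvtColor(p,cv2.COLOR_RGB2HSV)
def pts(mask):
    uv=np.argwhere(mask)[:,::-1];o,D=rays("wrist",uv,m);z=d[uv[:,1],uv[:,0]];dc=D@T[:3,:3].T
    return (o+D*(z[:,None]/dc[:,2:3]))[z>0]
k=cv2.inRange(h,(80,80,30),(98,255,255))>0;k[:,:335]=0;k[320:]=0;k[:60]=0
P=pts(k);P=P[abs(P[:,2]-np.median(P[:,2]))<.012]
C=np.linalg.lstsq(np.c_[P[:,:2],np.ones(len(P))],P[:,2],rcond=None)[0]
q=P[P[:,2]>np.median(P[:,2])-.004];s=np.linalg.lstsq(np.c_[2*q[:,:2],np.ones(len(q))],(q[:,:2]**2).sum(1),rcond=None)[0]
print("slope",C[:2],"rim z",np.median(P[:,2]),"centre",s[:2],"r",np.sqrt(s[2]+s[0]**2+s[1]**2))
k=cv2.inRange(h,(3,150,70),(20,255,255));n_,l,st,c=cv2.connectedComponentsWithStats(k);g=[i for i in range(1,n_) if c[i][0]>350];i=max(g,key=lambda i:st[i,4])
B=pts(l==i);B=B[abs(B-np.median(B,0)).max(1)<.04]
A=np.c_[2*B,np.ones(len(B))];w=np.linalg.lstsq(A,(B**2).sum(1),rcond=None)[0];print("ball sphere fit",w[:3],np.sqrt(w[3]+w[:3]@w[:3]),st[i])
E
python3 chk.py w6 1; python3 chk.py w7 1; python3 chk.py w8
```

```text
time: 15.8
tool_pos: [0.5615, -0.0924, 0.1562]
tool_rot: [0.0, -0.172, 0.985, -0.0]
contact_force: [-0.1, -0.2, -2.1]
gripper_width: 0.082
grasp_force: 58.6
time: 16.3
tool_pos: [0.5615, -0.0925, 0.1785]
tool_rot: [0.0, -0.172, 0.985, -0.0]
contact_force: [0.2, 0.6, -2.9]
gripper_width: 0.08
grasp_force: 58.6
time: 16.8
tool_pos: [0.5614, -0.0924, 0.1782]
tool_rot: [-0.0, -0.172, 0.985, 0.0]
contact_force: [-0.1, 0.1, -2.2]
gripper_width: 0.081
grasp_force: 58.6
slope [-0.00194182 -0.00236849] rim z 0.04443292801402833 centre [ 0.53622906 -0.02020826] r 0.07347714660177297
ball sphere fit [0.42442684 0.00387208 0.00703762] 0.02854741440771101 [  224     0   386   222 24204]
slope [-0.00091645 -0.00681608] rim z 0.10410148409185283 centre [ 0.53568153 -0.01955625] r 0.07355018301961416
ball sphere fit [ 0.41578424 -0.0231241   0.01412553] 0.0337575827489023 [  194     0   374   200 18632]
[ 0.56140355 -0.09240965  0.17815206] [-0.08790971  0.11522764 -2.17282477]
slope [-0.00247253 -0.00608642] rim z 0.17111210208158012 centre [ 0.53555764 -0.01952839] r 0.07354177864015989
ball sphere fit [ 0.41265018 -0.05457883  0.00058212] 0.03416445192936705 [  122     0   409   128 14884]
```

View pics/w8.png

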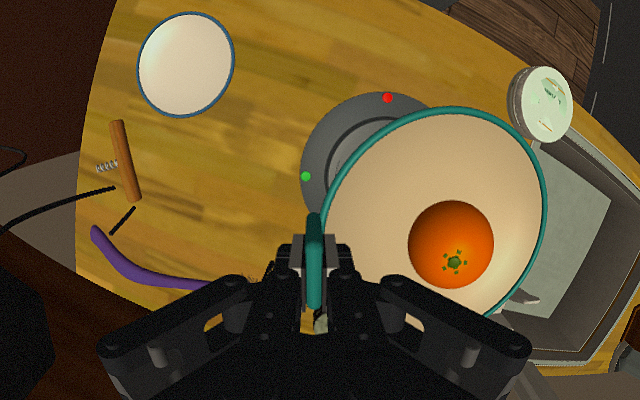

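The dish is out of the holder, level, with the clementine still in its middle at (451,245). That is the same place as before the lift; the blob mask had strayed onto the wood. One last number on the centring, then hand in.

```bash
python3 - <<'E'
from h import *
p,d,m=load("w8");b=plane("wrist",[451,245],.1755,m)[0];e=np.hypot(b[0]-.5356,b[1]+.0200);print(b,e)
s=manip.state();print(s["time"],np.abs(s["joint_vel"]).max(),s["grasp_force"])
if e<.012: print(manip.job_done())
E
```

```text
[ 0.53540676 -0.01881144  0.1755    ] 0.0012041640192769001
16.85 0.001117437538779217 58.62927496433258
the job is handed in; nothing more can be done
None
```

I handed the job in at 16.85 s: the arm is holding the dish by its handle, level and still, with its underside about 13 cm above the worktop and the clementine about 1 mm from its middle; I haven't seen the verdict.

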